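# Clip the valve rod into the parts tray, then hold the tray level over the mat

### The arm

A 7-joint arm with a two-finger parallel gripper is mounted at the origin on a cart in front of the work surface, level with it; the furniture and walls round the work are solid. World frame = base frame: x ahead of the robot, y to its left, z up, the work surface at z = 0. Lengths are in m, angles in rad, forces in N, time in s.
With the tool pointing down it reaches from about 0.425 to 0.95 m from the base axis. Payload 4.7 kg.
Tool frame: the origin (TCP) lies between the finger pads; the fingertips stand 25 mm ahead of it and the grasp point (between the pads) lies 6 mm ahead of it; z points along the fingers, y is the line along which they close (so a half turn about z gives the same grasp; the last joint's range is limited). The gripper opens to 85 mm and grips with 20 to 120 N. Pads are 22 mm wide; open, the fingers measure 114 mm over their backs; the gripper's body (76 mm by 85 mm) begins 54 mm behind the grasp point. The pads swing forward as they close: fully open they stand 13 mm farther back than shut.
Start: joints at [1.227, 0.469, -0.049, 1.532, 0.024, 1.141, -0.082], TCP at [0.209, -0.642, 0.256] pointing down, gripper open.
Joint ranges: [-2.59, 2.59], [-0.33, 1.99], [-1.39, 1.29], [0.1, 2.45], [-1.04, 4.18], [0.21, 1.99], [-2.66, 2.66]. Speed limits (rad/s): [2.57, 2.57, 3.14, 3.14, 3.14, 3.14, 3.14].

### API

Orientations are given as a 3x3 rotation matrix whose columns are the frame's x, y, z axes.
In Python, from rig import * gives the robot as it stands. Calls block until the motion is done:
- movep(position, orientation): joint-space move of the TCP to a pose.
- move_l(position, attitude=None, feed=0.15, until_force=None): straight line of the TCP; attitude=None keeps the orientation; feed is the mean speed in m/s. With until_force (N) it stops when the force on the tool has changed by that much, and returns True; else False.
- move_joints(angles): joint-space move.
- command_gripper(opening, newtons=None): finger opening in m; newtons is the grip in N (None keeps the last); returns when the fingers have stopped.
- sleep(seconds).
- inverse_kinematics(position, orientation): joint angles nearest the present ones, or None.
- sense(): the state.
- camera(name): name is "side" or "top" or "wrist"; returns (picture, depth): 480x640x3 uint8, red, green, blue; 480x640 float32, m along the optical axis (not along the pixel's ray), 0 where there is no reading.
- camera_params(name): a dict with "K" (3x3 intrinsics, pixels), "position" and "rotation" of the camera in the world; the wrist camera has in their place "tool_from_camera" (4x4, takes a point from camera to tool coordinates, whose origin is the TCP and whose axes are the flange's). Camera axes: x right, y down, z forward; pixel columns grow to the right and rows downward; lengths in m; the calibration is good to about 2 mm. The wrist camera is an equidistant fisheye: a pixel r from the principal point sees the ray r / f radians off the axis. A picture is of the moment at which its call begins: read the wrist's pose just before it. camera_params takes no time and is no camera call.
A pose or a line that the arm cannot do raises Unreachable and nothing moves.
- finish_job(): hands the job in; it is judged then, once.
The state is a dict: "time_s": time; "joint_pos": joint angles; "qd": joint speeds; "joint_efforts": joint torques, N m; "position": TCP position; "tcp_rot": TCP orientation; "wrist_force": force on the tool from outside, world axes, zero at the start; "ft_torque": the same for the moment, N m; "finger_gap": finger opening in m; "gripper_force": force on a finger pad.
Only numpy, scipy, OpenCV 4.12 (cv2) and the standard library are available. Lean on these libraries where they do the work, as an engineer would, in place of code of your own. Each camera call takes 0.05 s, during which the arm holds its last target. There are 200 camera calls.

### The job

For the tap repair, take the valve rod from the rubber mat and press it down into the fork clip of the parts tray, tray still flat on the table, until it lies home in both forks and the sprung jaw has snapped shut over it. Then let go of the rod, lift the tray by its handle and bring it over the middle of the mat without letting the loose ball roll out of its shallow pocket. Finish still holding it there in the gripper, level and still, with its underside about 12 cm above the mat, and leave the other things where they lie.

Things in the scene. Friction and masses are not known exactly. Their poses are not given: they have to be found in the camera images.
- tray: Bare aluminium tray, loose, 260 (x) x 150 (y) mm, 0.45 kg. Origin: centre of underside; z up. Floor 6 mm thick, lip top 12 mm above the underside. Stands left or right on the table, long x axis roughly across the robot's view, +x end to the robot's left. Handle in the middle, ball pocket at x = +85 mm, fork clip at x = -100 mm.
- handle (a point): Centre of the tray's handle, 79 mm above its underside, straight above its centre; axes as the tray's. A grey block 50 mm long (tray x), 16 mm thick (tray y), 26 mm high (66 to 92 mm above the underside) on two thin posts at x = +/-15 mm. Grip it across its 16 mm from above.
- clip_seat (a point): Where the rod's centre lies when home: tray x -100, y 0, z 34 mm; axes as the tray's; the rod lies along tray y. Two grey forks 14 mm wide at y = +/-40 mm, gap 66 mm for fingers; a fixed wall on the handle side, the steel jaw outside, both flared to a funnel about 20 mm wide, top at z 60 mm. Jaw noses bar the way 8 mm above the seat; push the rod straight down past them with 5 to 20 N.
- clip_jaw (a joint): The clip's sprung jaw: hinge along tray y, 0 rad = shut, grows to 0.6 as it swings outward (to tray -x). It opens about 0.2 rad while the rod passes and springs shut by itself; it reads about 0 both empty and with the rod home.
- pocket (a point): Centre of the ball when it lies in the middle of its pocket, 21 mm above the tray's underside. The pocket is a low ring on the tray's floor, bore 32 mm, 4 mm high: the ball can roll 6 mm about in it and rolls out if the tray is tipped past about 40 degrees or jerked.
- ball_center (a point): Centre of the loose steel ball, 30 mm in diameter, 80 g, lying in the tray's pocket.
- rod_center (a point): Centre of the loose steel valve rod, on its axis; x runs along the rod. Round, 12 mm in diameter, 140 mm long over all, 70 g, with a 14 mm long hexagon, 16 mm across flats, on each end. It lies on the mat, its axis 8 mm above the mat's top; either end may go either way into the clip.
- mat: Thin black rubber mat, fixed flat on the table, 200 (x) x 170 (y) mm, 5 mm thick. Origin: centre of its underside; z up. It lies on the side of the table away from the tray.
- peeler: Bystander: pale vegetable peeler lying on the table in the middle, 170 x 25 x 18 mm. Origin: centre of its underside.
- puck_sensor: Bystander: flat round white and dark blue sensor puck on the table in the middle, 62 x 68 x 20 mm. Origin: centre of its underside.
- strip_vial: Bystander: small vial with a green cap standing on the table in the middle, 31 mm in diameter, 63 mm high. Origin: centre of its underside.
- rod: The same rod as a body; its origin lies on the underside of a hexagon-flat, 8 mm from the axis, at mid length (use rod_center instead).
Not all that is in view belongs to the job. Of the things shaped like the part that bears ball_center, the bare steel one is meant.

How it is judged:
On the way, in this order (a step that is already met when the one before it is completed fails the run):
1. the rod lies home in the clip with the jaw shut over it, the tray flat on the table (x of rod_center in the frame of clip_seat between -0.004 and 0.004 m and z of rod_center in the frame of clip_seat between -0.004 and 0.004 m and y of rod_center in the frame of clip_seat between -0.018 and 0.018 m and angle between the x axis of rod_center and the y axis of clip_seat, either way round below 0.1 rad and value of joint clip_jaw below 0.06 rad and height (world z) of tray below 0.008 m and angle between tray's own z axis and vertical below 0.05 rad), for 0.2 s.
2. the tray is lifted in the fingers with the rod clipped and the ball in its pocket (x of rod_center in the frame of clip_seat between -0.004 and 0.004 m and z of rod_center in the frame of clip_seat between -0.004 and 0.004 m and y of rod_center in the frame of clip_seat between -0.018 and 0.018 m and angle between the x axis of rod_center and the y axis of clip_seat, either way round below 0.1 rad and value of joint clip_jaw below 0.06 rad and distance between ball_center and pocket below 0.015 m and height (world z) of tray above 0.03 m and contact force between the fingers and tray above 1 N), for 0.2 s.
At the end, for the whole second after the job is handed in: Gripper holds the still tray (over 2 N) above the mat: centres within 50 mm, underside 85 to 175 mm over the table, tilt under 0.12 rad; rod in clip (4 mm across and up, 18 mm along, 0.1 rad), not touched by the fingers, jaw under 0.06 rad; ball within 15 mm of pocket centre (x of rod_center in the frame of clip_seat between -0.004 and 0.004 m and z of rod_center in the frame of clip_seat between -0.004 and 0.004 m and y of rod_center in the frame of clip_seat between -0.018 and 0.018 m and angle between the x axis of rod_center and the y axis of clip_seat, either way round below 0.1 rad and value of joint clip_jaw below 0.06 rad and distance between ball_center and pocket below 0.015 m and height (world z) of tray between 0.085 and 0.175 m and horizontal distance between tray and mat below 0.05 m and angle between tray's own z axis and vertical below 0.12 rad and linear speed of tray below 0.03 m/s and angular speed of tray below 0.15 rad/s and contact force between the fingers and tray above 2 N and contact force between the fingers and rod below 0.5 N and contact force between tray and mat below 0.2 N); the arm keeps its last pose, push and grip.
It fails at once if the ball leaves its pocket (distance between ball_center and pocket above 0.022 m).
It fails at once if a bystander is moved by more than 30 mm (distance of any of peeler, puck_sensor, strip_vial from where it was at the start of the episode above 0.03 m).
It also fails if it takes over 58 s, if anything falls off the work surface, if the arm or the gripper's body presses on something with over 40 N, if the wrist force passes 120 N, or if a joint passes its speed limit or range.

## Working session

There is one attempt and no reset: what is moved stays moved. The work goes in short steps, each a Python script; the robot and the scene stay as the last script left them, time stands still between calls to the robot, and variables do not carry over. Pictures are saved under pics/ and viewed, at most 10 in all, crops included, and the job is handed in when it is done.

```bash
mkdir -p pics
python3 - <<'E'
from rig import *
import cv2,numpy as np
for n in("top","side"):
    p,d=camera(n); cv2.imwrite(f"pics/{n}0.png",p[:,:,::-1]); np.savez(f"{n}0.npz",p=p,d=d)
    c=camera_params(n); print(n,c)
s=sense();print(s["time_s"],s["position"],s["tcp_rot"],s["finger_gap"],s["wrist_force"])
print(camera_params("wrist"))
E
```

```text
top {'K': array([[560.42227667,   0.        , 319.33236484],
       [  0.        , 560.42227667, 237.57077372],
       [  0.        ,   0.        ,   1.        ]]), 'position': array([ 3.81009060e-01, -9.64914031e-04,  1.07188207e+00]), 'rotation': array([[ 0.01208677, -0.98710578,  0.15961232],
       [-0.99958318, -0.00774238,  0.02781229],
       [-0.02621789, -0.15988195, -0.98678791]])}
side {'K': array([[547.04537402,   0.        , 321.01720423],
       [  0.        , 547.04537402, 239.13596828],
       [  0.        ,   0.        ,   1.        ]]), 'position': array([ 0.42919547, -1.04933567,  0.71631786]), 'rotation': array([[ 0.99662516, -0.02292709,  0.07882034],
       [-0.07924422, -0.51923131,  0.85095194],
       [ 0.02141614, -0.85432617, -0.51929582]])}
0.1 [ 0.20886639 -0.6413716   0.25537684] [[ 9.50860662e-01  3.09618550e-01 -5.95840670e-04]
 [ 3.09619116e-01 -9.50859283e-01  1.62054987e-03]
 [-6.48083320e-05 -1.72540079e-03 -9.99998509e-01]] 0.085797620773081 [0.66616191 0.55201457 0.28744282]
{'K': array([[371.64829954,   0.        , 314.24672797],
       [  0.        , 371.64829954, 242.73418074],
       [  0.        ,   0.        ,   1.        ]]), 'tool_from_camera': array([[-5.79948514e-04, -9.53327688e-01, -3.01937053e-01,
         7.85202675e-02],
       [ 9.99999704e-01, -7.05837794e-04,  3.07833599e-04,
        -6.46752639e-04],
       [-5.06584876e-04, -3.01936785e-01,  9.53327814e-01,
        -1.16822729e-01],
       [ 0.00000000e+00,  0.00000000e+00,  0.00000000e+00,
         1.00000000e+00]])}
```

View pics/top0.png

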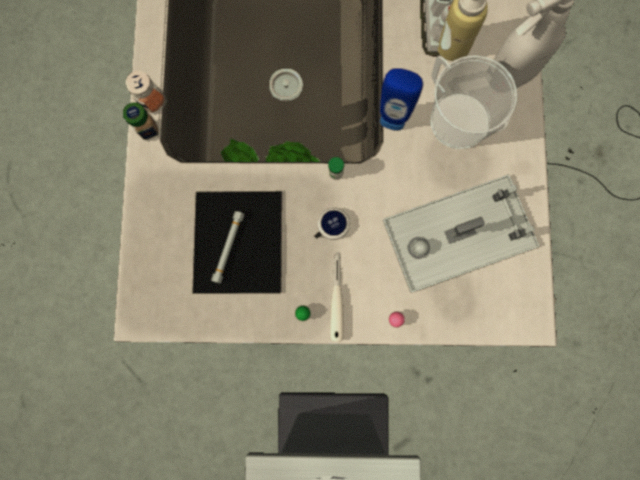

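View pics/side0.png

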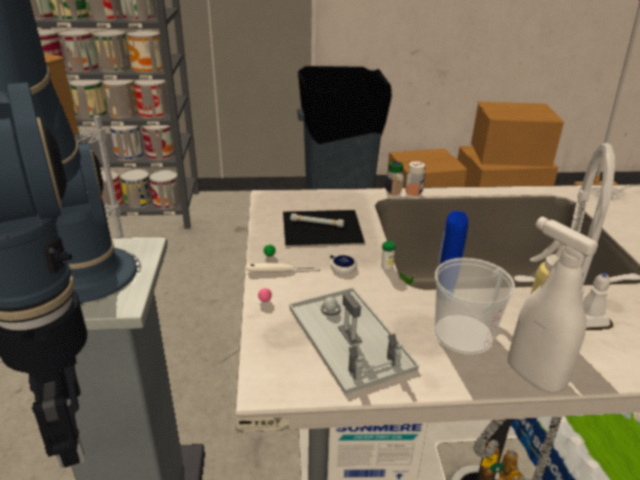

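The top view shows the mat at (238,243) with the rod lying from (215,277) to (239,215). The tray is centred near (465,230), with the ball at (419,247) and the forks at (502,195) and (518,234). The red and green balls on the table are distractors.

```bash
cat > h.py <<'E'
import numpy as np,cv2
from rig import *
def rays(cam,uv):
    "pixel -> origin, world ray directions for top/side (pinhole)"
    c=camera_params(cam); uv=np.atleast_2d(uv).astype(float)
    d=np.c_[uv,np.ones(len(uv))]@np.linalg.inv(c["K"]).T@c["rotation"].T
    return c["position"],d
def plane(o,d,z): return o+d*((z-o[2])/d[:,2])[:,None]
def wrays(s,uv):
    c=camera_params("wrist");K=c["K"];T=c["tool_from_camera"];uv=np.atleast_2d(uv).astype(float)
    x=(uv-K[:2,2])/K[0,0];r=np.linalg.norm(x,axis=1)+1e-9
    d=np.c_[x*(np.sin(r)/r)[:,None],np.cos(r)]@T[:3,:3].T@np.array(s["tcp_rot"]).T
    return np.array(s["position"])+np.array(s["tcp_rot"])@T[:3,3],d
def down(a):
    "tool pointing down with tool x at yaw a"
    c,s=np.cos(a),np.sin(a);return np.array([[c,s,0],[s,-c,0],[0,0,-1.]])
E
python3 - <<'E'
from h import *
z=np.load("top0.npz");p,d=z["p"],z["d"]
v,u=np.mgrid[:480,:640]
o,r=rays("top",np.c_[u.ravel(),v.ravel()])
P=(o+r*d.ravel()[:,None]).reshape(480,640,3)
print("table z",np.median(P[300:330,350:380,2]))
roi=np.zeros((480,640),bool);roi[170:300,380:550]=1
for lo,hi in((.05,.13),(.02,.05)):
    m=(roi&(P[:,:,2]>lo)&(P[:,:,2]<hi)).astype(np.uint8)
    n,l,st,c=cv2.connectedComponentsWithStats(m)
    for i in range(1,n):
        if st[i,4]>8: q=P[l==i];print(lo,st[i],c[i].round(1),q.mean(0).round(3),np.percentile(q[:,2],[10,90]).round(3))
hsv=cv2.cvtColor(p,cv2.COLOR_RGB2HSV)
mm=(p.max(2)<45);roi=np.zeros_like(mm);roi[180:305,185:290]=1
mm=cv2.morphologyEx((mm&roi).astype(np.uint8),cv2.MORPH_OPEN,np.ones((3,3)))
c=max(cv2.findContours(mm,0,2)[0],key=cv2.contourArea);(cx,cy),wh,a=cv2.minAreaRect(c)
print("mat",cx,cy,wh,a,plane(*rays("top",[[cx,cy]]),.005),plane(*rays("top",cv2.boxPoints(((cx,cy),wh,a))),.005).round(3))
hull=np.zeros_like(mm);cv2.drawContours(hull,[c],-1,1,-1)
rm=((p.max(2)>70)&(cv2.erode(hull,np.ones((7,7)))>0)).astype(np.uint8)
c=max(cv2.findContours(rm,0,2)[0],key=cv2.contourArea);R=cv2.minAreaRect(c);b=cv2.boxPoints(R)
print("rod",R);B=plane(*rays("top",b),.013);print(B.round(3),B.mean(0),np.linalg.norm(B[0]-B[1]),np.linalg.norm(B[2]-B[1]))
E
```

```text
table z -0.0008226472335249868
0.05 [510 185   8   8  32] [513.6 188.2] [ 0.641 -0.33   0.056] [0.051 0.059]
0.05 [498 189   7   8  36] [500.9 192.6] [ 0.632 -0.306  0.058] [0.053 0.061]
0.05 [454 217  31  18 295] [469.1 225.4] [ 0.564 -0.238  0.089] [0.081 0.094]
0.05 [526 225   9   7  39] [530.3 228.2] [ 0.566 -0.357  0.056] [0.051 0.06 ]
0.05 [515 229   6   8  34] [517.7 232.5] [ 0.557 -0.333  0.058] [0.055 0.061]
0.02 [494 187  20  14 108] [503.2 193.7] [ 0.635 -0.317  0.035] [0.024 0.047]
0.02 [510 227  19  13  96] [519.3 232.9] [ 0.56  -0.344  0.035] [0.025 0.047]
0.02 [452 231   5   6  19] [453.7 234. ] [ 0.558 -0.223  0.033] [0.023 0.042]
0.02 [413 239  16  16 196] [420.5 246.7] [ 0.534 -0.161  0.031] [0.025 0.036]
mat 237.0 242.0 (100.0, 86.0) 90.0 [[0.54364863 0.18830442 0.005     ]] [[0.642 0.277 0.005]
 [0.643 0.107 0.005]
 [0.448 0.103 0.005]
 [0.446 0.267 0.005]]
rod ((226.99517822265625, 246.5139617919922), (9.84105110168457, 74.97521209716797), 18.970407485961914)
[[0.468 0.236 0.013]
 [0.606 0.194 0.013]
 [0.6   0.176 0.013]
 [0.462 0.217 0.013]] [0.53418544 0.20564911 0.013     ] 0.1440524812725419 0.019345708789106613
```

Run:
```python
from h import *
a=np.deg2rad(19.8)
for n,p,y in(("look",(.58,-.29,.24),a),("look2",(.534,.206,.22),np.deg2rad(-16.6)),("h110",(.563,-.238,.15),a+np.pi/2),("h-70",(.563,-.238,.15),a-np.pi/2)):
    q=inverse_kinematics(np.array(p),down(y)); print(n,None if q is None else np.round(q,2))
movep(np.array([.58,-.29,.24]),down(a)); sleep(.3)
s=sense();p,d=camera("wrist")
cv2.imwrite("pics/w1.png",p[:,:,::-1]);np.savez("w1.npz",p=p,d=d,pos=s["position"],rot=s["tcp_rot"]);print(s["time_s"],s["position"],s["wrist_force"])
movep(np.array([.534,.206,.22]),down(np.deg2rad(-16.6))); sleep(.3)
s=sense();p,d=camera("wrist")
cv2.imwrite("pics/w2.png",p[:,:,::-1]);np.savez("w2.npz",p=p,d=d,pos=s["position"],rot=s["tcp_rot"]);print(s["time_s"],s["position"])
```

```text
look [ 0.55  0.45 -0.21  1.61  0.1   1.09 -0.91]
look2 [ 0.19  0.47 -0.85  1.79  0.4   1.07 -2.66]
h110 [ 0.75  0.54 -0.58  1.77  0.36  0.94  0.37]
h-70 [ 0.28  0.47  0.07  1.8  -0.04  0.87 -2.43]
2.2583 [ 0.57972538 -0.29062948  0.24000018] [0.96095707 0.36025572 1.05083031]
4.4167 [0.5342498  0.2054892  0.21996287]
```

View pics/w1.png

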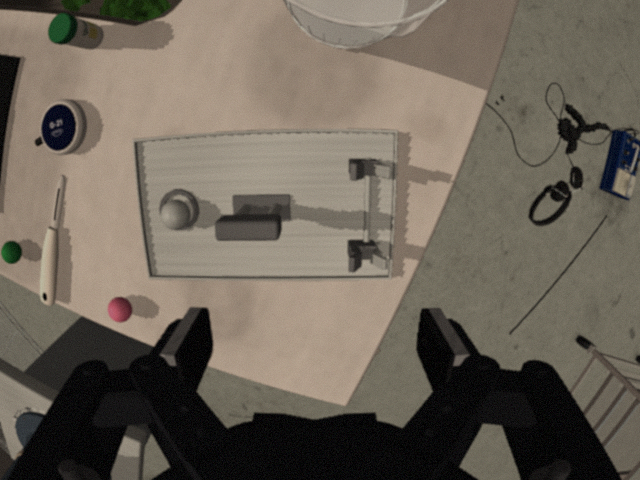

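View pics/w2.png

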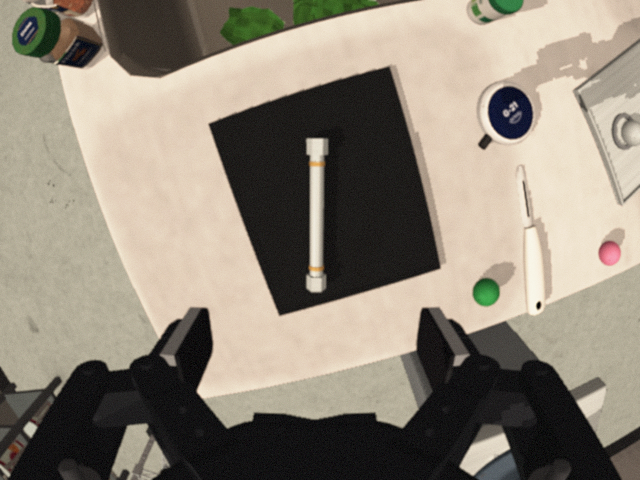

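w1 shows the tray with the handle at (249,227), the ball at (178,210), and the forks at (357,168) and (358,255). A thin bar joins the jaws at (368,210). w2 shows the rod upright from (317,140) to (316,290) on the mat.

```bash
cat > meas.py <<'E'
from h import *
def cloud(f):
    z=np.load(f);s=dict(position=z["pos"],tcp_rot=z["rot"]);p,d=z["p"],z["d"]
    v,u=np.mgrid[:480,:640];o,r=wrays(s,np.c_[u.ravel(),v.ravel()])
    c=camera_params("wrist");ax=z["rot"]@c["tool_from_camera"][:3,2]
    P=o+r*(d.ravel()/(r@ax))[:,None]
    return s,p,P.reshape(480,640,3)
def tray(f,roi):
    s,p,P=cloud(f);print("table",np.median(P[290:310,180:230,2]))
    R=np.zeros((480,640),bool);R[roi]=1
    for lo,hi in((.082,.1),(.045,.07),(.014,.045)):
        n,l,st,c=cv2.connectedComponentsWithStats((R&(P[:,:,2]>lo)&(P[:,:,2]<hi)).astype(np.uint8))
        for i in range(1,n):
            if st[i,4]>25:
                m=l==i;q=P[m];b=cv2.minAreaRect(q[:,:2].astype(np.float32)*1000)
                print(lo,st[i],q.mean(0).round(4),np.percentile(q[:,2],[10,50,90]).round(3),"rect mm",np.round(b[0],1),np.round(b[1],1),round(b[2],1))
E
python3 - <<'E'
from meas import *
tray("w1.npz",np.s_[120:285,125:405])
s,p,P=cloud("w1.npz")
print("bar row 210:",[(u,*P[210,u].round(3)) for u in range(356,384,2)])
# tray outline: points with z 8..16mm
m=np.zeros((480,640),np.uint8);m[120:285,125:405]=1
t=((m>0)&(P[:,:,2]>.0045)).astype(np.uint8)
t=cv2.morphologyEx(t,cv2.MORPH_OPEN,np.ones((5,5)))
c=max(cv2.findContours(t,0,1)[0],key=cv2.contourArea)[:,0]
q=P[c[:,1],c[:,0]];q=plane(*wrays(s,c),.012);b=cv2.minAreaRect(q[:,:2].astype(np.float32)*1000);print("outline",b)
s,p,P=cloud("w2.npz")
m=np.zeros((480,640),np.uint8);m[120:310,285:350]=1
r=((m>0)&(p.max(2)>80)).astype(np.uint8);c=max(cv2.findContours(r,0,1)[0],key=cv2.contourArea)[:,0]
q=plane(*wrays(s,c),.015);b=cv2.minAreaRect(q[:,:2].astype(np.float32)*1000);print("rod",b,np.percentile(P[r>0][:,2],[10,50,90,98]))
mm=((p.max(2)<50)).astype(np.uint8);mm[:60]=0;mm[320:]=0;mm[:,:200]=0;mm[:,445:]=0;mm|=r
c=max(cv2.findContours(mm,0,1)[0],key=cv2.contourArea)[:,0];q=plane(*wrays(s,c),.005);print("mat",cv2.minAreaRect(q[:,:2].astype(np.float32)*1000))
E
```

```text
table -0.0012690290946980043
0.082 [ 215  217   65   24 1409] [ 0.5662 -0.2406  0.0904] [0.089 0.091 0.092] rect mm [ 565.  -240.1] [16.7 49.9] 20.2
0.045 [350 162  15  19 244] [ 0.6322 -0.3073  0.0549] [0.047 0.057 0.059] rect mm [ 632.3 -308. ] [13.8 13.1] 22.6
0.045 [374 164  19  14 204] [ 0.6401 -0.3285  0.0535] [0.047 0.054 0.058] rect mm [ 640.2 -328.4] [10.  13.4] 22.4
0.045 [223 212  20   4  37] [ 0.566  -0.2241  0.0616] [0.048 0.069 0.07 ] rect mm [ 565.5 -224.3] [ 4.5 16. ] 20.0
0.045 [348 252  14  20 232] [ 0.5583 -0.3345  0.0544] [0.048 0.056 0.059] rect mm [ 557.5 -335. ] [14.  12.9] 22.5
0.045 [372 254  16  16 189] [ 0.5655 -0.3559  0.0533] [0.047 0.054 0.058] rect mm [ 565.1 -356.1] [10.6 11.9] 18.1
0.014 [349 159  37  35 308] [ 0.6362 -0.3198  0.0274] [0.015 0.027 0.043] rect mm [ 629.6 -317.1] [32.7 28.4] 1.4
0.014 [161 199  29  31 709] [ 0.5377 -0.1644  0.0292] [0.023 0.03  0.034] rect mm [ 535.1 -162.4] [28.5 27.2] 33.8
0.014 [236 204  14  10  83] [ 0.5636 -0.2269  0.0292] [0.016 0.03  0.041] rect mm [ 563.1 -227. ] [9.2 3.4] 71.4
0.014 [268 204  13  11  82] [ 0.57
[... 900 characters left out ...]
005)), (374, np.float64(0.599), np.float64(-0.344), np.float64(0.006)), (376, np.float64(0.6), np.float64(-0.347), np.float64(0.004)), (378, np.float64(0.601), np.float64(-0.348), np.float64(0.006)), (380, np.float64(0.601), np.float64(-0.35), np.float64(0.006)), (382, np.float64(0.602), np.float64(-0.352), np.float64(0.006))]
outline ((553.7487182617188, -233.7467803955078), (50.30548858642578, 78.3605728149414), 19.68577003479004)
rod ((532.6324462890625, 205.50808715820312), (18.094186782836914, 143.2709197998047), 72.99235534667969) [-0.0009363   0.01687882  0.01971246  0.02092618]
mat ((538.2423706054688, 187.25521850585938), (212.87911987304688, 167.64488220214844), 0.8591212034225464)
```

Run:
```python
from h import *
print(np.round(sense()["joint_pos"],2))
x,y=.5334,.2055
best=None
for a in np.deg2rad([-16.9,163.1]):
    q=[inverse_kinematics(np.array([x,y,z]),down(a)) for z in(.1,.033)]
    print(np.rad2deg(a),[None if k is None else np.round(k,2) for k in q])
    if all(k is not None for k in q):
        m=max(abs(k[6]) for k in q)
        if best is None or m<best[0]: best=(m,a)
a=best[1];print("use",np.rad2deg(a))
command_gripper(.05,100)
movep(np.array([x,y,.1]),down(a))
print("F",move_l(np.array([x,y,.033]),down(a),feed=.06,until_force=8),sense()["position"])
command_gripper(0,100); s=sense();print(s["finger_gap"],s["gripper_force"],s["wrist_force"],s["position"])
move_l(s["position"]+[0,0,.17],feed=.15);sleep(.2)
s=sense();print(s["time_s"],s["finger_gap"],s["gripper_force"],s["wrist_force"])
p,d=camera("wrist");cv2.imwrite("pics/w3.png",p[:,:,::-1])
```

```text
[-0.19  0.36 -0.31  1.81  0.13  0.99 -2.42]
-16.9 [array([-0.23,  0.5 , -0.28,  1.91,  0.2 ,  0.75, -2.48]), array([-0.25,  0.6 , -0.25,  1.94,  0.24,  0.63, -2.52])]
163.1 [array([ 0.22,  0.67, -0.92,  1.89,  0.67,  0.92,  0.25]), array([ 0.18,  0.77, -0.86,  1.92,  0.79,  0.83,  0.16])]
use 163.1
F False [0.53364745 0.2056833  0.03339174]
0.007833633216231449 98.27118158340454 [-0.95366987 -0.84403308  5.91449133] [0.53355251 0.20550861 0.03351504]
10.4 0.00812380479493033 98.08544397354126 [-0.10064644 -0.03894474 -0.6451501 ]
```

View pics/w3.png

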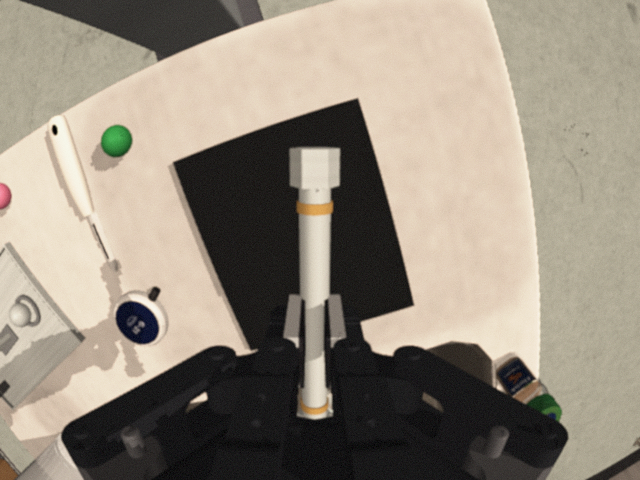

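w3: the rod is held across its middle, in line with the tool x axis, with its end hexagons at (315,168) and (315,410). I'll check its pitch numerically.

Run:
```python
from h import *
s=dict(position=np.zeros(3),tcp_rot=np.eye(3)) # tool coords
for z in(.012,.02,.028):
    o,d=wrays(s,[[315,148],[315,188],[315,209],[315,404],[315,415]])
    print(z,plane(o,d,z).round(4)[:,0:2].tolist())
a0=np.deg2rad(163.1);t=np.deg2rad(200.0)
sd=np.array([.5992,-.3341])
for z in(.2,.1,.05):
  for a in(t,t-np.pi,t-2*np.pi):
    q=inverse_kinematics(np.array([*sd,z]),down(a));print(z,round(np.rad2deg(a)),None if q is None else np.round(q,2))
```

```text
0.012 [[0.0698, 0.0015], [0.0558, 0.0015], [0.0483, 0.0015], [-0.0413, 0.0015], [-0.0485, 0.0015]]
0.02 [[0.0694, 0.0015], [0.0545, 0.0015], [0.0465, 0.0015], [-0.0486, 0.0015], [-0.0562, 0.0015]]
0.028 [[0.069, 0.0015], [0.0532, 0.0015], [0.0448, 0.0015], [-0.0559, 0.0015], [-0.064, 0.0015]]
0.2 200 [ 1.1   0.8  -1.11  1.52  0.73  1.28  1.82]
0.2 20 [ 0.74  0.57 -0.44  1.54  0.26  1.08 -0.98]
0.2 -160 [ 1.1   0.8  -1.11  1.52  0.73  1.28  1.82]
0.1 200 [ 1.07  0.89 -1.03  1.6   0.82  1.14  1.76]
0.1 20 [ 0.69  0.67 -0.36  1.62  0.28  0.9  -1.  ]
0.1 -160 [ 1.07  0.89 -1.03  1.6   0.82  1.14  1.76]
0.05 200 [ 1.05  0.94 -0.98  1.62  0.87  1.07  1.73]
0.05 20 [ 0.67  0.72 -0.33  1.65  0.29  0.82 -1.01]
0.05 -160 [ 1.05  0.94 -0.98  1.62  0.87  1.07  1.73]
```

Run:
```python
from h import *
sd=np.array([.5992,-.3341]);R=down(np.deg2rad(200.))
movep(np.array([*sd,.2]),R); move_l(np.array([*sd,.125]),R,feed=.1);sleep(.3)
s=sense();p,d=camera("wrist");print(s["time_s"],s["position"],s["wrist_force"])
cv2.imwrite("pics/w4.png",p[:,:,::-1]);np.savez("w4.npz",p=p,d=d,pos=s["position"],rot=s["tcp_rot"])
from meas import cloud
s,p,P=cloud("w4.npz")
Q=(P-s["position"])@s["tcp_rot"]
m=(P[:,:,2]>.045)&(P[:,:,2]<.066)&(abs(Q[:,:,1])<.03)&(abs(Q[:,:,0])<.06)
n,l,st,c=cv2.connectedComponentsWithStats(m.astype(np.uint8))
for i in range(1,n):
    if st[i,4]>30:
        q=Q[l==i]*1000;z=P[l==i][:,2];k=z>np.percentile(z,60)
        print(st[i],q.mean(0).round(1),"y range",np.percentile(q[:,1],[2,50,98]).round(1),"top y",np.percentile(q[k,1],[2,50,98]).round(1),"x",np.percentile(q[:,0],[2,98]).round(1),z.max().round(3))
```

```text
13.6083 [ 0.59938289 -0.33418852  0.12554161] [-0.78422917  0.19087953 -0.70008886]
[330 184  22  31 564] [40.4 14.2 69. ] y range [ 8.8 14.  19.2] top y [12.9 15.4 18.5] x [33.4 46.8] 0.061
[282 188  16  24 311] [ 40.1 -12.   68.8] y range [-15.9 -11.8  -8.4] top y [-15.3 -12.8 -10.8] x [34.9 44.4] 0.061
```

View pics/w4.png

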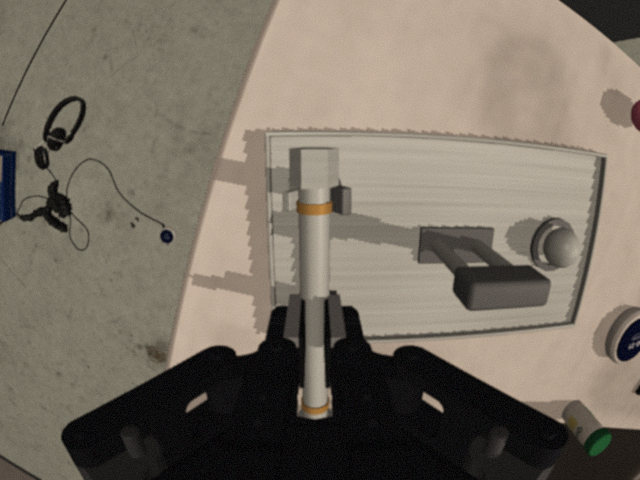

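w4: the rod is centred over the near fork at (316,200). The jaw is at (290,198) and the wall at (342,199), and the x offset along the rod is about 40 mm as expected, so I'm pressing down.

Run:
```python
from h import *
p=np.array([.5992,-.3341,0])
def st(t,r=None):
    s=sense();print(t,r,round(s["time_s"],2),s["position"].round(4),s["wrist_force"].round(1),round(s["finger_gap"],4))
r=move_l(p+[0,0,.075],feed=.08,until_force=15);st("pre",r)
if not r:
    for z in(.066,.060,.0565,.0535):
        r=move_l(p+[0,0,z],feed=.03,until_force=45);st(z,r)
        if r:break
```

```text
pre False 14.43 [ 0.5995 -0.334   0.0752] [ 0.1  0.  -0.6] 0.0077
0.066 False 14.88 [ 0.6001 -0.3346  0.0667] [ 1.8 -2.2  2.8] 0.0079
0.06 False 15.23 [ 0.599  -0.3344  0.0593] [ 2.7 -2.  -0.8] 0.0076
0.0565 False 15.5 [ 0.5986 -0.3345  0.0557] [ 1.4 -2.7 -1.4] 0.0077
0.0535 False 15.75 [ 0.599  -0.3343  0.0545] [-1.7 -1.5  5.7] 0.0078
```

Run:
```python
from h import *
from meas import cloud
def st(t,r=None):
    s=sense();print(t,r,round(s["time_s"],2),s["position"].round(4),s["wrist_force"].round(1),round(s["finger_gap"],4))
r=move_l(np.array([.5990,-.3343,.0515]),feed=.03,until_force=20);st("push",r)
sleep(.2);command_gripper(.045);st("open")
s=sense();move_l(s["position"]+[0,0,.11],feed=.12);sleep(.2)
s=sense();p,d=camera("wrist");st("up")
cv2.imwrite("pics/w5.png",p[:,:,::-1]);np.savez("w5.npz",p=p,d=d,pos=s["position"],rot=s["tcp_rot"])
s,p,P=cloud("w5.npz");Q=(P-s["position"])@s["tcp_rot"]
# rod top profile in tool frame
for x in(-.04,-.02,0,.02,.04,.052,.063):
    m=(abs(Q[:,:,0]-x)<.003)&(abs(Q[:,:,1])<.012)&(P[:,:,2]>.03)&(P[:,:,2]<.062)
    print(x,m.sum(),Q[m][:,1].mean().round(4) if m.any() else "",np.percentile(P[m][:,2],[50,90]).round(4) if m.any() else "")
m=(abs(Q[:,:,1]-.075)<.06)&(P[:,:,2]>.083)&(P[:,:,2]<.1)
q=P[m];print("handle",cv2.minAreaRect(q[:,:2].astype(np.float32)*1000),np.median(q[:,2]))
```

```text
push False 16.0 [ 0.599  -0.3343  0.0543] [-4.6 -1.1 14.1] 0.0077
open None 16.64 [ 0.5987 -0.3339  0.051 ] [-0.8 -0.3  0.2] 0.0451
up None 17.95 [ 0.5985 -0.3338  0.1603] [ 0.2 -0.9 -0.4] 0.0452
-0.04 302 -0.0002 [0.0468 0.0553]
-0.02 131 -0.0008 [0.0385 0.0395]
0 151 -0.0 [0.0382 0.0394]
0.02 161 -0.0001 [0.0383 0.0395]
0.04 382 -0.0001 [0.0476 0.0556]
0.052 171 -0.0002 [0.0384 0.0402]
0.063 260 -0.0003 [0.0403 0.042 ]
handle ((564.8756713867188, -240.7751922607422), (15.863096237182617, 50.501060485839844), 20.111656188964844) 0.09074728722404851
```

View pics/w5.png

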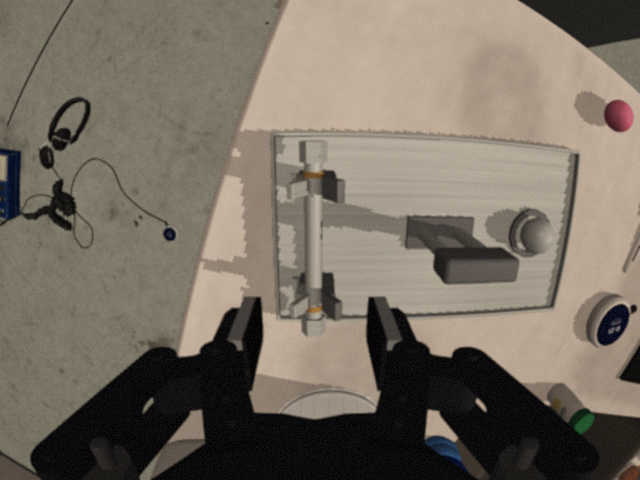

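w5: the rod lies level in both forks from (313,150) to (313,325), with its top at z ≈ 0.040 as required, and the ball is still in its pocket. The handle is next.

Run:
```python
from h import *
def st(t,r=None):
    s=sense();print(t,r,round(s["time_s"],2),s["position"].round(4),s["wrist_force"].round(1),round(s["finger_gap"],4),np.round(s["joint_pos"],2))
h=np.array([.5650,-.2404,0]);m=np.array([.542,.188,0])
for a in np.deg2rad([110.,-70.]):
    for p in(h+[0,0,.085],m+[0,0,.21]):
        q=inverse_kinematics(p,down(a));print(round(np.rad2deg(a)),None if q is None else np.round(q,2))
R=down(np.deg2rad(110.))
command_gripper(.06,120)
movep(h+[0,0,.17],R);st("above")
r=move_l(h+[0,0,.084],R,feed=.06,until_force=8);st("down",r)
if not r:
    command_gripper(0,120);st("grip")
    s=sense();move_l(s["position"]+[0,0,.04],feed=.04);sleep(.3);st("lift");print(sense()["gripper_force"])
    p,d=camera("wrist");s=sense();cv2.imwrite("pics/w6.png",p[:,:,::-1]);np.savez("w6.npz",p=p,d=d,pos=s["position"],rot=s["tcp_rot"])
```

```text
110 [ 0.85  0.68 -0.73  1.8   0.58  0.89  0.2 ]
110 [ 0.23  0.49 -0.86  1.8   0.42  1.05 -0.43]
-70 [-0.38  0.86  1.11  1.87 -0.92  1.03 -1.66]
-70 [ 0.46  0.73 -1.31  1.78  0.75  1.24  2.43]
above None 19.61 [ 0.5651 -0.2406  0.17  ] [-0.7  0.  -0. ] 0.0597 [ 0.9   0.59 -0.8   1.74  0.48  1.03  0.27]
down False 21.19 [ 0.5652 -0.2405  0.0844] [-0.6 -0.1  0. ] 0.0602 [ 0.85  0.68 -0.73  1.8   0.58  0.88  0.2 ]
grip None 21.67 [ 0.565  -0.2406  0.0844] [-1.7 -0.9  4.6] 0.0143 [ 0.85  0.68 -0.73  1.8   0.58  0.89  0.2 ]
lift None 23.12 [ 0.5649 -0.2405  0.1243] [-0.3  0.2 -6.7] 0.0145 [ 0.88  0.64 -0.77  1.77  0.53  0.95  0.23]
117.02787280082703
```

View pics/w6.png

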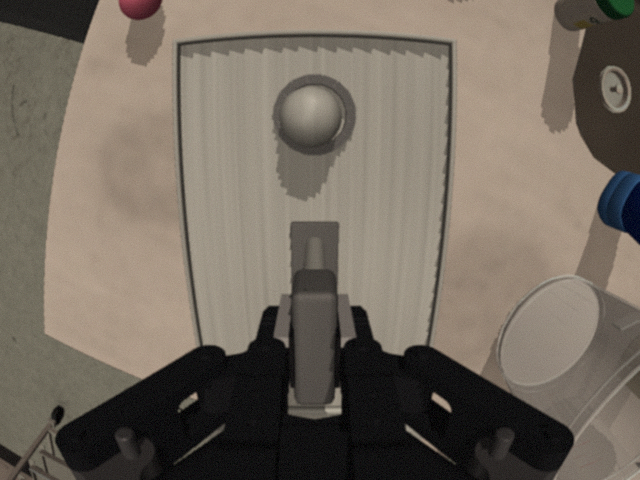

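w6: the tray is off the table and level, with the ball in its pocket at (312,115). Now I'll carry it to the mat.

Run:
```python
from h import *
from meas import cloud
R=down(np.deg2rad(110.));m=np.array([.542,.188,0])
s=sense();move_l(s["position"]+[0,0,.21-s["position"][2]],feed=.06)
move_l(m+[0,0,.21],R,feed=.08);sleep(.8)
s=sense();print(s["time_s"],s["position"].round(4),s["wrist_force"].round(1),s["finger_gap"],s["gripper_force"],abs(s["qd"]).max())
p,d=camera("wrist");np.savez("w7.npz",p=p,d=d,pos=s["position"],rot=s["tcp_rot"])
s2,pp,P=cloud("w7.npz");Q=(P-s["position"])@s["tcp_rot"]
for x in(.04,.06,.08,.1,.12):
    print(x,[np.median(P[(abs(Q[:,:,0]-x)<.006)&(abs(Q[:,:,1]-y)<.006)][:,2]).round(4) for y in(-.06,-.03,.03,.06)])
p,d=camera("top");cv2.imwrite("pics/t8.png",p[150:330,150:400,::-1].repeat(2,0).repeat(2,1))
```

```text
31.0667 [0.542 0.188 0.21 ] [-0.2 -0.3 -6.4] 0.014348324590791606 117.1768069267273 0.004409060802266088
0.04 [np.float64(0.1308), np.float64(0.1308), np.float64(0.1309), np.float64(0.1308)]
0.06 [np.float64(0.1308), np.float64(0.1309), np.float64(0.1309), np.float64(0.1309)]
0.08 [np.float64(0.1309), np.float64(0.1309), np.float64(0.1309), np.float64(0.131)]
0.1 [np.float64(0.1309), np.float64(0.1309), np.float64(0.1309), np.float64(0.1309)]
0.12 [np.float64(0.1309), np.float64(0.1309), np.float64(0.1309), np.float64(0.1309)]
```

View pics/t8.png

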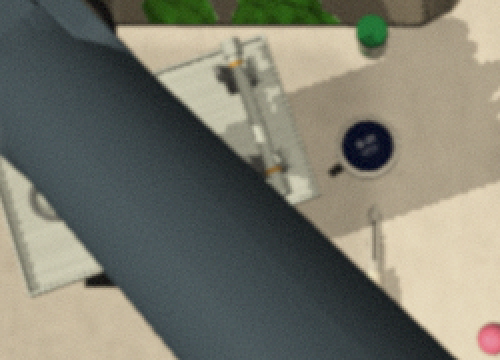

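The t8 crop shows the tray level over the mat, with the rod clipped between (235,60) and (275,170) and the ball's edge visible in its pocket at (45,200). The floor is at 0.131, so the underside is at 0.125 (12 cm above the mat). I'm handing it in.

```bash
python3 -c "
from rig import *
print(finish_job())"
```

```text
the job is handed in; nothing more can be done
None
```

The job is handed in (no verdict came back): the rod is clipped home in both forks, the ball is in its pocket, and the gripper holds the tray level and still over the middle of the mat with its underside about 12 cm above it.

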